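# Clamp a printed housing in the drilling jig

### The job

The grey 3D-printed housing lies loose and askew on the drilling jig. With the fingertips push it, without lifting it, fully home so that it sits flush against both the back fence and the clamp block, then push the toggle clamp's handle down past its dead point until it snaps into lock and the clamp's foot holds the housing. Pick nothing up, take the hand away at the end and leave the other things on the table where they are.

Things in the scene. Friction and masses are not known exactly. Their poses are not given: they have to be found in the camera images.
- jig: Drilling jig, stuck fast to the table: plywood board 220 (x) x 340 (y) x 18 mm. Origin: centre of the board's underside, on the table; x points away from the robot, y left, z up. On it a wooden back fence 22 mm high, its face the plane x = +60 mm from y = -130 to +20 mm, and a wooden clamp block 20 mm high, its face the plane y = +20 mm from x = -22 to +52 mm, reaching back to y = +120 mm.
- home (a point): Where the housing's origin lies when it is fully home, flush with fence and block: on the board's top, at x = +15, y = -30, z = +18 mm of the jig; same axes as the jig, and then as the housing.
- housing: Grey 3D-printed gearbox housing, loose: a rectangular block 90 (x) x 100 (y) x 30 mm (z), about 150 g, lying flat on the jig board. Origin: centre of its underside; z up. It starts 15 to 35 mm short of the fence and 25 to 55 mm short of the clamp block, turned by up to 0.15 rad, its x roughly along the jig's x.
- clamp_handle (a joint): Angle of the clamp's handle about its pin, rad: 0 = locked, lying level along the jig's +y on its stop; grows as it rises; starts at about 1.16 to 1.28. Part closed, it may sink by itself to about 0.33, where the foot meets the housing; below that the foot pushes back, up to about 6 N at the grip. Dead point 0.09: let go above 0.12, it springs back; below 0.05, it snaps to 0 and stays.
- handle_pin (a point): Middle of the pin on which the handle turns: 74 mm above the table, at x = +15, y = +87 mm on the jig; the turning axis is the jig's x. Its axes turn with the handle: y points along the handle to its free end.
- handle_grip (a point): Point on the upper face (the one to push) of the handle's black grip, 100 mm along the handle from the pin and 7 mm off its axis. Grip: 20 mm wide, 14 mm thick, 50 to 130 mm from the pin. Axes turn with the handle: z is this face's outward normal, y points to the free end. Open, this face looks towards the housing and somewhat up.
- bar_pin (a point): Pin of the toggle clamp's steel bar, 74 mm above the table, at x = +15, y = +38 mm on the jig; same axes as the jig. Open, the bar stands nearly upright here, its tip about 150 mm above the table, its foot jutting about 40 mm towards -y. As the handle is pushed down it swings down towards -y onto the housing. Pushing on the bar itself cannot lock the clamp.
- clamp_foot: Rubber foot of the clamp, a disc 18 mm across on the spindle near the bar's tip, 66 mm from the bar's pin. Origin: centre of its pressing face. Locked, it presses on the housing's top at about x = +15, y = -28 mm on the jig, with about 17 N.
- tape_roll: Bystander: roll of blue tape lying flat, 100 mm across, 36 mm high, to the left of the jig. Origin: centre of its underside.
- scraper: Bystander: flat yellow plastic scraper, about 110 x 100 x 5 mm, between the robot and the jig. Origin: on its underside.
- screwdriver: Bystander: screwdriver with a black handle, 180 mm long, 26 mm thick, lying to the right of the jig. Origin: under its middle.
- oil_bottle: Bystander: small white bottle with a red cap, 54 mm across, 115 mm high, standing beyond the fence. Origin: centre of its underside.

How it is judged (in metres and radians):
On the way, in this order (a step that is already met when the one before it is completed fails the run):
1. the housing is home: flush against the fence and the clamp block, the clamp still open (x of housing in the frame of jig above 0.0125 m and y of housing in the frame of jig above -0.0325 m and angle between the x axis of housing and the x axis of jig, either way round below 0.025 rad and value of joint clamp_handle above 0.5 rad), for 0.2 s.
2. the handle is past its dead point and locked (value of joint clamp_handle below 0.03 rad), for 0.2 s.
At the end, for the whole second after the job is handed in: The handle is locked (joint below 0.03 rad), the foot presses on the housing with more than 8 N, and the housing rests within 2.5 mm of flush with the fence and with the clamp block, square to within 0.025 rad (value of joint clamp_handle below 0.03 rad and contact force between clamp_foot and housing above 8 N and x of housing in the frame of jig between 0.0125 and 0.0175 m and y of housing in the frame of jig between -0.0325 and -0.0275 m and angle between the x axis of housing and the x axis of jig, either way round below 0.025 rad and linear speed of housing below 0.01 m/s); the robot touches nothing.
It fails at once if the housing is lifted more than 8 mm off the board (z of housing in the frame of jig above 0.026 m).
It fails at once if the housing is tipped by more than 0.12 rad (angle between housing's own z axis and vertical above 0.12 rad).
It fails at once if a bystander is lifted or moved more than 30 mm (distance of any of tape_roll, scraper, screwdriver, oil_bottle from where it was at the start of the episode above 0.03 m).
It fails at once if the bottle is knocked over (angle between oil_bottle's own z axis and vertical above 0.6 rad).
It also fails if it takes over 67 s, if anything falls off the work surface, if the arm or the gripper's body presses on something with over 40 N, if the wrist force passes 120 N, or if a joint passes its speed limit or range.

### The arm

A 6-joint arm with a two-finger parallel gripper is mounted at the origin on the work surface. World frame = base frame: x ahead of the robot, y to its left, z up, the work surface at z = 0. Lengths are in mm, angles in degrees, forces in N, time in s.
With the tool pointing down it reaches from about 350 to 850 mm from the base axis. Payload 8.1 kg.
Tool frame: the origin (TCP) lies at the very end of the fingers, on their centre line; the grasp point (between the pads) lies 19 mm behind it (tcp_to_grasp is the distance from the TCP to the grasp point, in mm); z points along the fingers, x is the direction in which the jaws open and shut, and the axes are right-handed (so a half turn about z gives the same grasp; the last joint's range is limited). The gripper opens to 85 mm and grips with 20 to 120 N. Pads are 22 mm wide; open, the fingers measure 114 mm over their backs; the gripper's body (76 mm by 85 mm) begins 54 mm behind the grasp point. The pads swing forward as they close: fully open they stand 13 mm farther back than shut.
Start: joints at [58.82, 7.471, 85.268, -0, 87.261, -4.893], TCP at [265.704, 537.965, 231.292] pointing down, gripper open.
Joint ranges: [-169.43, 169.43], [-51.17, 129.36], [1.28, 143.12], [-76.62, 256.62], [0, 156.53], [-152.29, 152.29]. Speed limits (degrees/s): [136.94, 136.94, 159.86, 180, 180, 180].

### API

Orientations are given as [roll, pitch, yaw] about the fixed x, y, z axes, in that order (R = Rz(yaw) Ry(pitch) Rx(roll)).
In Python, from bench import * gives the robot as it stands. The module is installed in compiled form; this text tells all that it offers.
- The arm moves only by the tool apply_moves, never from a script. Its argument "targets" is text: rows parted by semicolons, each of 7 numbers parted by spaces: the turn, a rotation vector about the tool's x, y, z in rad, then the shift along the tool's x, y, z in cm, then the finger opening in cm, from 0 to 8.54. A call has exactly 5 rows; each row is the pose to reach, as a shift and turn from the pose commanded when the call began, along the tool's axes at that moment; what a row does not reach only later rows make up. A row lasts 1/10 s, in which the tool goes at most 50 mm and 8.59 degrees, less where a joint would pass 70% of its speed; a pose out of reach is approached as far as the arm can. A call with a gripper value outside its range is refused whole. The fingers move at their own pace and stop on an object; "force" is the grip in N (left out, the last holds). Time passes only in rows, so rows that repeat a pose let the fingers close, or fill a call up. It gives the time, the measured TCP pose, the force and the opening at its end, in the units of the state.
- sense(): the state, without advancing time (a new reading comes with each control period).
- snapshot(name): name is "side" or "top" or "wrist"; returns the picture (384x512x3 uint8, red, green, blue); there is no depth.
- camera_model(name): a dict with "fx", "fy", "cx", "cy" (pixels), "position" and "attitude" of the camera in the world; the wrist camera has in their place "T_tool_cam" (4x4, takes a point from camera to tool coordinates, whose origin is the TCP and whose axes are the tool frame's). Camera axes: x right, y up, looking along -z (the intrinsics and any distortion apply to the point x, -y, -z); pixel columns grow to the right and rows downward; lengths in mm; the calibration is good to about 2 mm. A picture is of the moment at which its call begins: read the wrist's pose just before it. camera_model takes no time and is no camera call.
- hand_in(): hands the job in, once; it reports no verdict.
Trained networks look in the newest picture that a camera, given by its name, has taken for a name from the list of things; names that differ only in an ending like _2 or _b are one class to them, and where a whole thing is asked for, a point or a joint stands for the part that bears it (a point fixed in the world has none). Each returns a list of dicts, best first, with "confidence" (0 to 1); they miss things now and then, are a little off and sometimes report something else, mostly with a low value. They report only what shows in the picture. A call takes as long as a camera call.
- recognise(camera, query): "at" ([row, column] in pixels, amid what is visible of it).
- place_of(camera, query): "at" ([row, column] in pixels: a listed point, or the origin of a listed thing).
The state is a dict: "time": time; "joint_pos": joint angles; "qd": joint speeds; "joint_efforts": joint torques, N m; "tool_pos": TCP position; "tcp_rot": TCP orientation; "ft_force": force on the tool from outside, world axes, zero at the start; "wrist_torque": the same for the moment, N m; "finger_gap": finger opening in mm.
Only numpy, scipy, OpenCV 4.12 (cv2) and the standard library are available. Lean on these libraries where they do the work, as an engineer would, in place of code of your own. Each camera call takes 0.05 s, during which the arm holds its last target. There are 200 camera calls.

## Working session

There is one attempt and no reset: what is moved stays moved. The work goes in short steps, Python scripts to look and compute and a tool call to move; the robot and the scene stay as the last step left them, time stands still between calls to the robot, and variables do not carry over. Pictures are saved under pics/ and viewed, about 8 in all and at most 12, crops included, and the job is handed in when it is done.

Besides the shell and the picture viewer there is one more tool, called as name(argument=value, ...) on one line, values as JSON. apply_moves: Moves the arm, as the interface text tells. Its arguments: {"type":"object","properties":{"targets":{"type":"string"},"force":{"type":"number"}},"required":["targets"]}

```bash
mkdir -p pics; cat > h.py <<'E'
from bench import *
import numpy as np, cv2
from scipy.spatial.transform import Rotation as R
def cam(name):
    m=camera_model(name); return m
E
python3 - <<'E'
from h import *
s=sense(); print(s)
for c in("side","top","wrist"):
    print(c,camera_model(c))
ims=[]
for c in("side","top"):
    im=snapshot(c); cv2.imwrite(f"pics/{c}0.png",im[:,:,::-1])
    for q in("jig","home","housing","handle_pin","handle_grip","bar_pin","clamp_foot","tape_roll","scraper","screwdriver","oil_bottle"):
        r=place_of(c,q); print(c,q,[(np.round(d["at"],1).tolist(),round(d["confidence"],2)) for d in r[:2]])
print(sense()["time"])
E
```

```text
{'time': 0.0, 'joint_pos': array([ 5.88194637e+01,  7.51457251e+00,  8.53303197e+01, -1.06020948e-03,
        8.72608992e+01, -4.89351221e+00]), 'qd': array([-0.05888742,  0.14767067, -0.06249038,  0.04973542,  0.10867197,
       -0.05389161]), 'joint_efforts': array([-1.68563707e-03, -5.69366241e+01, -5.00563467e+01, -5.18010565e-04,
        1.43600022e-02,  7.51591301e-05]), 'tool_pos': array([265.42397705, 537.48226407, 230.2400386 ]), 'tcp_rot': array([-1.79992031e+02,  1.05496129e-01,  6.37130349e+01]), 'ft_force': array([-0.87199925, -0.64652741, -0.0219229 ]), 'wrist_torque': array([-0.0029062 , -0.02296398,  0.00253659]), 'finger_gap': 85.47819632646632}
side {'fx': 422.4654323555036, 'fy': 422.4654323555036, 'cx': 253.3364262503623, 'cy': 202.30044634843898, 'position': array([ 482.54689313, -700.00040496,  571.23465018]), 'attitude': array([55.18774462, -0.13053457, -8.27831499])}
top {'fx': 365.8321217508814, 'fy': 365.8321217508814, 'cx': 258.5773579336669, 'cy': 188.42874302559727, 'position': array([437.07976395,   9.04493471, 854.1577893 ]), 'attitude': array([  9.6058
[... 748 characters left out ...]
_pin [([186.2, 255.8], 0.95)]
side clamp_foot [([169.2, 255.4], 0.55)]
side tape_roll [([162.8, 201.0], 0.81)]
side scraper [([227.0, 161.6], 0.77), ([244.9, 251.3], 0.67)]
side screwdriver [([310.3, 300.0], 0.75)]
side oil_bottle [([215.5, 333.5], 0.59)]
top jig [([189.8, 250.3], 0.86)]
top home [([180.0, 264.4], 0.81)]
top housing [([190.8, 282.7], 0.7)]
top handle_pin [([176.8, 209.7], 0.98)]
top handle_grip [([168.4, 188.2], 0.83)]
top bar_pin [([174.8, 235.4], 0.75), ([179.7, 210.2], 0.43)]
top clamp_foot [([165.6, 248.0], 0.37)]
top tape_roll [([225.9, 126.2], 0.58)]
top scraper [([272.9, 244.6], 0.69)]
top screwdriver [([169.7, 356.0], 0.81)]
top oil_bottle [([115.5, 250.9], 0.7)]
1.2
```

```bash
cat >> h.py <<'E'
def ray(name,at):
    m=camera_model(name)
    if name=="wrist":
        s=sense(); T=m["T_tool_cam"]; Rt=R.from_euler("xyz",s["tcp_rot"],degrees=True).as_matrix()
        Rc=Rt@T[:3,:3]; p=Rt@T[:3,3]+s["tool_pos"]
    else: Rc=R.from_euler("xyz",m["attitude"],degrees=True).as_matrix(); p=m["position"]
    return p,Rc@np.array([(at[1]-m["cx"])/m["fx"],-(at[0]-m["cy"])/m["fy"],-1])
def onz(name,at,z):
    p,d=ray(name,at); return p+d*(z-p[2])/d[2]
def proj(name,P):
    p,_=ray(name,(0,0)); m=camera_model(name)
    Rc=np.column_stack([ray(name,(m["cy"],m["cx"]+m["fx"]))[1]-ray(name,(m["cy"],m["cx"]))[1], ray(name,(m["cy"]-m["fy"],m["cx"]))[1]-ray(name,(m["cy"],m["cx"]))[1], -ray(name,(m["cy"],m["cx"]))[1]])
    q=Rc.T@(np.asarray(P,float)-p); return np.array([m["cy"]+m["fy"]*q[1]/q[2], m["cx"]-m["fx"]*q[0]/q[2]])
E
python3 - <<'E'
from h import *
for c,d in {"top":dict(jig=(189.8,250.3,0),home=(180,264.4,18),housing=(190.8,282.7,18),handle_pin=(176.8,209.7,74),bar_pin=(174.8,235.4,74),tape=(225.9,126.2,0),scr=(272.9,244.6,0),sd=(169.7,356,0),oil=(115.5,250.9,0)),
 "side":dict(jig=(229,250.9,0),home=(225,261.4,18),housing=(243.2,252.9,18),handle_pin=(175.5,250.5,74),bar_pin=(186.2,255.8,74),tape=(162.8,201,0),oil=(215.5,333.5,0),sd=(310.3,300,0))}.items():
    for k,v in d.items(): print(c,k,onz(c,v[:2],v[2]).round(0))
t=cv2.imread("pics/top0.png"); s=cv2.imread("pics/side0.png")
cv2.imwrite("pics/t1.png",cv2.resize(t[90:300,100:380],(800,600),interpolation=cv2.INTER_CUBIC))
cv2.imwrite("pics/s1.png",cv2.resize(s[90:330,130:370],(600,600),interpolation=cv2.INTER_CUBIC))
E
```

```text
top jig [578.  29.   0.]
top home [599.  -3.  18.]
top housing [574. -46.  18.]
top handle_pin [592. 117.  74.]
top bar_pin [598.  61.  74.]
top tape [486. 316.   0.]
top scr [386.  37.   0.]
top sd [ 633. -222.    0.]
top oil [762.  33.   0.]
side jig [582.  13.   0.]
side home [603.   1.  18.]
side housing [577. -55.  18.]
side handle_pin [596. 114.  74.]
side bar_pin [601.  68.  74.]
side tape [488. 320.   0.]
side oil [775.  35.   0.]
side sd [ 635. -223.    0.]
```

View pics/t1.png

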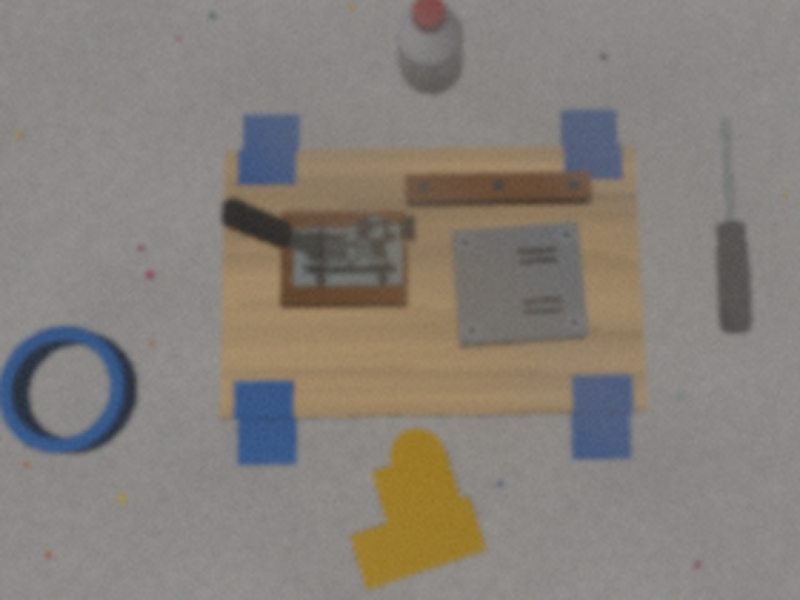

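View pics/s1.png

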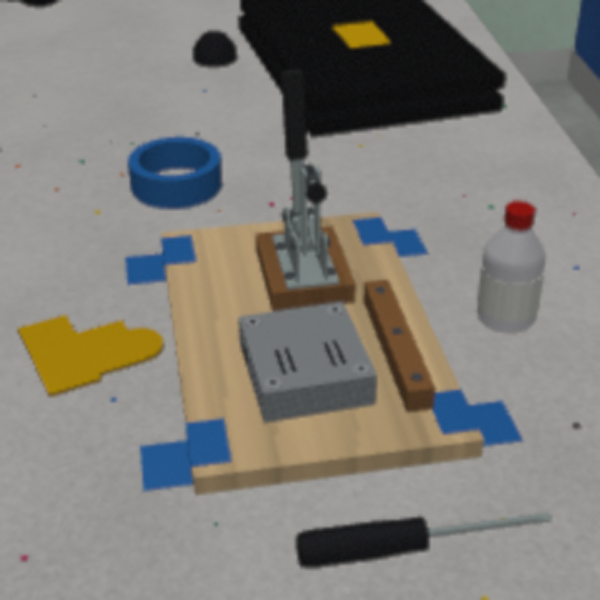

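The top crop (t1) shows the board with corners at about (228,150), (636,148), (645,410), (220,416) and the housing top at (453,232), (577,223), (586,336), (460,346). It is short of the fence and of the block. In the side crop (s1) the clamp stands open with its black grip up, and the oil bottle is beyond the fence.

```bash
python3 - <<'E'
from h import *
def cr(pts,z): return np.array([onz("top",(90+y/2.857,100+x/2.857),z)[:2] for x,y in pts])
def fit(A,B): # A local -> B world
    a=A-A.mean(0);b=B-B.mean(0);H=(a[:,0]*b[:,1]-a[:,1]*b[:,0]).sum();C=(a*b).sum();t=np.arctan2(H,C)
    M=np.array([[np.cos(t),-np.sin(t)],[np.sin(t),np.cos(t)]]);o=B.mean(0)-M@A.mean(0);return t,o,M,(B-A@M.T-o).round(1)
J=cr([(228,150),(636,148),(645,410),(220,416)],18)
t,o,M,e=fit(np.array([(110,170),(110,-170),(-110,-170),(-110,170)]),J);print("jig",t,o,e.tolist())
H=cr([(453,232),(577,223),(586,336),(460,346)],48)
t2,o2,M2,e2=fit(np.array([(45,50),(45,-50),(-45,-50),(-45,50)]),H);print("housing",t2,o2,e2.tolist(),"in jig",M.T@(o2-o),t2-t)
F=cr([(406,174),(590,176)],40); print("fence back edge jig",(F-o)@M)
B=cr([(282,306),(407,306)],38);print("block front edge",(B-o)@M)
for n,p in dict(home=(15,-30),hpin=(15,87),bpin=(15,38)).items(): print(n,o+M@p)
E
```

```text
jig 0.03241581037643489 [580.70447229  26.73245451] [[-0.8, -1.3], [-1.8, 0.5], [2.2, 1.6], [0.4, -0.8]]
housing 0.0927032619497973 [572.7905969 -41.7181869] [[-0.1, -1.3], [0.3, 0.5], [0.3, 1.5], [-0.5, -0.6]] in jig [-10.1282123  -68.15819136] 0.06028745157336241
fence back edge jig [[  81.36052219   20.44744164]
 [  78.53512337 -127.47274874]]
block front edge [[-24.73565016 118.40649865]
 [-25.55031     19.86814937]]
home [596.6688961   -2.76563309]
hpin [592.87691046 114.17290138]
bpin [594.46500701  65.19864336]
```

apply_moves(targets="0 0 -0.1 -3 3.3 0 8; 0 0 -0.2 -6 6.6 0 7; 0 0 -0.3 -9 9.9 0 6; 0 0 -0.4 -12 13.2 0 5; 0 0 -0.492 -15 16.5 0 5")

```text
time: 1.7
tool_pos: [347.5, 328.8, 231.4]
tcp_rot: [180.0, -0.0, 92.2]
ft_force: [0.2, 1.0, 0.1]
finger_gap: 50.2
```

```bash
cat >> h.py <<'E'
JO=np.array([581.5,27.0]);JT=0.0324
def injig():
    s=sense(); p=s["tool_pos"]; c,n=np.cos(JT),np.sin(JT); d=p[:2]-JO
    M=np.array([[c,-n],[n,c]]); f=M.T@s["ft_force"][:2]
    print("t",s["time"],"jig x,y",(M.T@d).round(1),"z",p[2].round(1),"rot",s["tcp_rot"].round(1),"F jig",f.round(1),s["ft_force"][2].round(1),"gap",round(s["finger_gap"],1))
E
python3 -c "from h import *; injig()"
```

```text
t 1.7 jig x,y [-224.1  309.3] z 231.4 rot [180.   -0.   92.2] F jig [0.2 1. ] 0.1 gap 50.2
```

apply_moves(targets="0 0 0.006 -4 1.3 0 5; 0 0 0.006 -8 2.6 0 5; 0 0 0.006 -12 3.9 0 5; 0 0 0.006 -16 5.2 0 5; 0 0 0.006 -20 6.4 0 5")

```text
time: 2.2
tool_pos: [418.2, 131.0, 231.6]
tcp_rot: [179.9, -0.0, 91.6]
ft_force: [1.2, 0.3, -0.3]
finger_gap: 50.0
```

apply_moves(targets="0 0 0 -4 1.3 0 5; 0 0 0 -8 2.6 0 5; 0 0 0 -12 3.9 0 5; 0 0 0 -15 5.2 0 5; 0 0 0 -17.7 6 0 5")

```text
time: 2.7
tool_pos: [483.2, -44.6, 231.5]
tcp_rot: [180.0, 0.0, 91.5]
ft_force: [0.8, -0.4, 0.6]
finger_gap: 50.1
```

```bash
python3 - <<'E'
from h import *
injig()
im=snapshot("wrist"); cv2.imwrite("pics/w1.png",im[:,:,::-1])
for q,z in (("housing",18),("jig",0),("home",18),("bar_pin",74),("handle_pin",74)):
    for d in place_of("wrist",q)[:1]:
        p=onz("wrist",d["at"],z);c,n=np.cos(JT),np.sin(JT);print(q,d,p.round(1),(np.array([[c,n],[-n,c]])@(p[:2]-JO)).round(1))
E
```

```text
t 2.7 jig x,y [-100.6  -68.4] z 231.5 rot [180.    0.   91.5] F jig [ 0.8 -0.5] 0.6 gap 50.1
housing {'at': [238.0, 263.0], 'confidence': 0.57} [572.7 -41.9  18. ] [-11.1 -68.6]
jig {'at': [240.1, 313.1], 'confidence': 0.85} [581.8  27.2   0. ] [0.3 0.2]
home {'at': [255.9, 294.1], 'confidence': 0.6} [596.    2.1  18. ] [ 13.7 -25.4]
bar_pin {'at': [278.4, 359.5], 'confidence': 0.69} [592.3  69.7  74. ] [12.2 42.4]
handle_pin {'at': [279.2, 401.0], 'confidence': 0.9} [592.  116.7  74. ] [13.4 89.3]
```

View pics/w1.png

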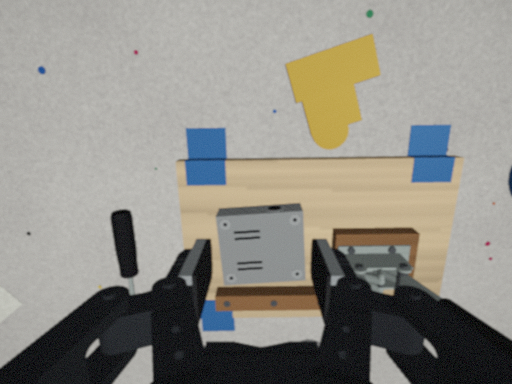

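The wrist view shows the board's near edge from (row 160, col 180) to (156, 461), the housing around (245, 262) and the fence below it at row 298. It agrees with the earlier poses.

```bash
python3 - <<'E'
from h import *
a=onz("wrist",(160,180),18);b=onz("wrist",(156,461),18);d=b-a
print(a,b,np.linalg.norm(d),-np.arctan2(d[0],d[1]),(a+b)/2)
E
```

```text
[ 474.56272093 -137.7197303    18.        ] [461.04935412 191.00922531  18.        ] 329.0065916326548 0.041084797626663644 [467.80603753  26.6447475   18.        ]
```

apply_moves(targets="0 0 0 0 0 4 5; 0 0 0 0 0 8 5; 0 0 0 0 0 12 5; 0 0 0 0 0 16 5; 0 0 0 0 0 19 5")

```text
time: 3.5
tool_pos: [481.2, -41.1, 38.9]
tcp_rot: [-179.9, -0.0, 91.7]
ft_force: [-0.4, -0.2, -0.6]
finger_gap: 50.0
```

apply_moves(targets="0 0 0 0 0.6 1.3 5; 0 0 0 0 1.2 1.3 5; 0 0 0 0 1.9 1.3 5; 0 0 0 0 2.5 1.3 5; 0 0 0 0 3 1.3 5")

```text
time: 4.0
tool_pos: [514.5, -41.8, 30.0]
tcp_rot: [179.8, 0.0, 91.6]
ft_force: [-0.3, 0.0, 0.8]
finger_gap: 50.2
```

apply_moves(targets="0 0 0 0 0.4 0 5; 0 0 0 0 0.8 0 5; 0 0 0 0 1.2 0 5; 0 0 0 0 1.6 0 5; 0 0 0 0 2 0 5")

```text
time: 4.5
tool_pos: [532.7, -41.4, 28.3]
tcp_rot: [-180.0, 0.0, 91.6]
ft_force: [-1.2, -0.3, 1.5]
finger_gap: 50.2
```

```bash
python3 - <<'E'
from h import *
injig()
E
```

```text
t 4.5 jig x,y [-50.9 -66.8] z 28.3 rot [-180.     0.    91.6] F jig [-1.2 -0.3] 1.5 gap 50.2
```

apply_moves(targets="0 0 0 0 0.2 0 5; 0 0 0 0 0.4 0 5; 0 0 0 0 0.6 0 5; 0 0 0 0 0.8 0 5; 0 0 0 0 0.8 0 5")

```text
time: 5.0
tool_pos: [541.0, -41.1, 28.3]
tcp_rot: [180.0, 0.0, 91.6]
ft_force: [-0.5, -0.4, 0.4]
finger_gap: 50.1
```

apply_moves(targets="0 0 0 0 0.1 0 5; 0 0 0 0 0.2 0 5; 0 0 0 0 0.3 0 5; 0 0 0 0 0.4 0 5; 0 0 0 0 0.4 0 5")

```text
time: 5.5
tool_pos: [542.0, -41.0, 28.0]
tcp_rot: [-179.7, -0.0, 91.6]
ft_force: [-15.0, -0.7, 11.1]
finger_gap: 50.1
```

```bash
python3 - <<'E'
from h import *
injig()
im=snapshot("top"); cv2.imwrite("pics/t2.png",cv2.resize(im[110:250,190:390,::-1],(800,560),interpolation=cv2.INTER_CUBIC))
E
```

```text
t 5.5 jig x,y [-41.7 -66.7] z 28.0 rot [-179.7   -0.    91.6] F jig [-15.   -0.3] 11.1 gap 50.1
```

View pics/t2.png

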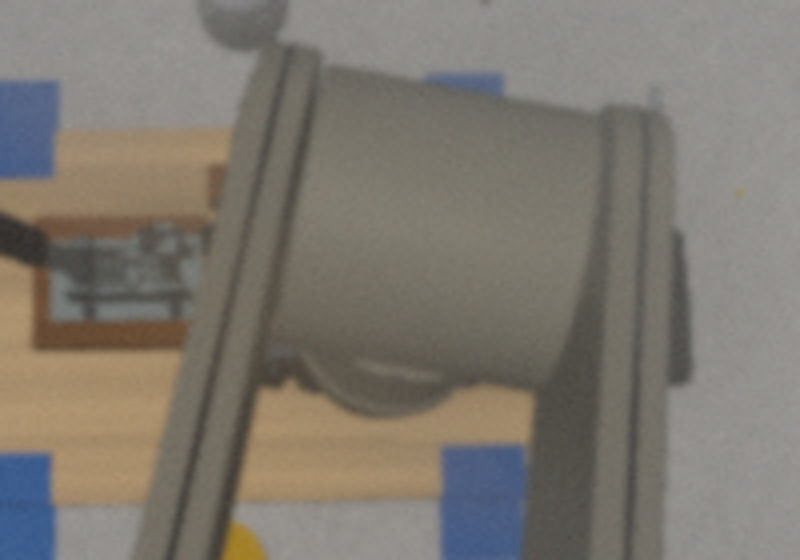

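apply_moves(targets="0 0 0.002 0 -1.5 0 4; 0 0 0.002 0 -3 0 2; 0 0 0.002 -3 -3 0 0; 0 0 0.002 -6 -3 0 0; 0 0 0.002 -9 -3 0 0")

```text
time: 6.05
tool_pos: [517.3, -132.6, 28.5]
tcp_rot: [179.9, 0.0, 91.5]
ft_force: [0.7, 0.0, 0.1]
finger_gap: -0.2
```

apply_moves(targets="0 0 0 0 2 0 0; 0 0 0 0 4 0 0; 0 0 0 0 6 0 0; 0 0 0 0 7.5 0 0; 0 0 0 0 8.7 0 0")

```text
time: 6.55
tool_pos: [605.2, -129.6, 28.3]
tcp_rot: [179.9, 0.0, 91.4]
ft_force: [-0.5, -1.1, 0.0]
finger_gap: 0.2
```

```bash
python3 - <<'E'
from h import *
injig()
im=snapshot("side"); cv2.imwrite("pics/s2.png",cv2.resize(im[170:330,160:360,::-1],(750,600),interpolation=cv2.INTER_CUBIC))
E
```

```text
t 6.55 jig x,y [  18.6 -157.3] z 28.3 rot [179.9   0.   91.4] F jig [-0.5 -1. ] 0.0 gap 0.2
```

View pics/s2.png

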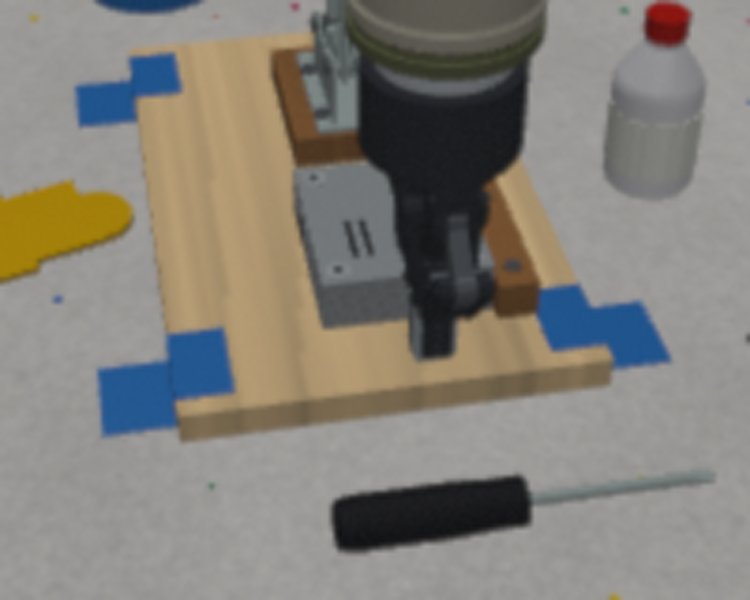

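The side crop shows the housing's long face parallel to the fence. The closed fingers stand on the board in front of its -y face, around (340, 432).

apply_moves(targets="0 0 0 0.8 -0.3 0 0; 0 0 0 1.6 -0.3 0 0; 0 0 0 2.3 -0.3 0 0; 0 0 0 2.9 -0.3 0 0; 0 0 0 3.4 -0.3 0 0")

```text
time: 7.1
tool_pos: [599.8, -95.0, 28.4]
tcp_rot: [-180.0, 0.0, 91.5]
ft_force: [-0.5, -1.0, 1.1]
finger_gap: 0.2
```

apply_moves(targets="0 0 0 0.5 0 0 0; 0 0 0 1 0 0 0; 0 0 0 1.5 0 0 0; 0 0 0 1.9 0 0 0; 0 0 0 2.2 0 0 0")

```text
time: 7.6
tool_pos: [599.5, -73.3, 28.2]
tcp_rot: [-180.0, -0.0, 91.4]
ft_force: [-1.8, -2.3, -0.0]
finger_gap: -0.1
```

```bash
python3 - <<'E'
from h import *
injig()
E
```

```text
t 7.6 jig x,y [  14.8 -100.9] z 28.2 rot [-180.    -0.    91.4] F jig [-1.9 -2.2] -0.0 gap -0.1
```

apply_moves(targets="0 0 0 0.2 0 0 0; 0 0 0 0.4 0 0 0; 0 0 0 0.6 0 0 0; 0 0 0 0.7 0 0 0; 0 0 0 0.7 0 0 0")

```text
time: 8.1
tool_pos: [599.7, -66.3, 28.4]
tcp_rot: [180.0, -0.0, 91.5]
ft_force: [0.1, -0.4, -0.2]
finger_gap: 0.1
```

apply_moves(targets="0 0 0 0.1 0 0 0; 0 0 0 0.2 0 0 0; 0 0 0 0.3 0 0 0; 0 0 0 0.4 0 0 0; 0 0 0 0.4 0 0 0")

```text
time: 8.6
tool_pos: [599.6, -65.0, 28.7]
tcp_rot: [180.0, 0.2, 91.4]
ft_force: [-0.6, -10.9, 0.6]
finger_gap: -0.3
```

apply_moves(targets="0 0 0 0.1 0 0 0; 0 0 0 0.1 0 0 0; 0 0 0 -2 0 0 0; 0 0 0 -3.5 -2 0 0; 0 0 0 -3.5 -5 0 0")

```text
time: 9.1
tool_pos: [551.3, -100.6, 29.0]
tcp_rot: [179.9, 0.0, 91.4]
ft_force: [-1.2, 0.6, 0.3]
finger_gap: 0.0
```

apply_moves(targets="0 0 0.005 0 -3 0 0; 0 0 0.005 0.5 -4.5 0 2; 0 0 0.005 3 -4.5 0 5; 0 0 0.005 6 -4.5 0 5; 0 0 0.005 8 -4.5 0 5")

```text
time: 9.6
tool_pos: [503.2, -18.6, 28.6]
tcp_rot: [180.0, -0.0, 91.1]
ft_force: [-0.1, 0.8, 0.5]
finger_gap: 49.9
```

```bash
python3 - <<'E'
from h import *
injig()
im=snapshot("top"); cv2.imwrite("pics/t3.png",cv2.resize(im[110:250,190:390,::-1],(800,560),interpolation=cv2.INTER_CUBIC))
im=snapshot("side"); cv2.imwrite("pics/s3.png",cv2.resize(im[150:310,180:380,::-1],(750,600),interpolation=cv2.INTER_CUBIC))
E
```

```text
t 9.6 jig x,y [-79.8 -43. ] z 28.6 rot [180.   -0.   91.1] F jig [-0.1  0.8] 0.5 gap 49.9
```

View pics/s3.png

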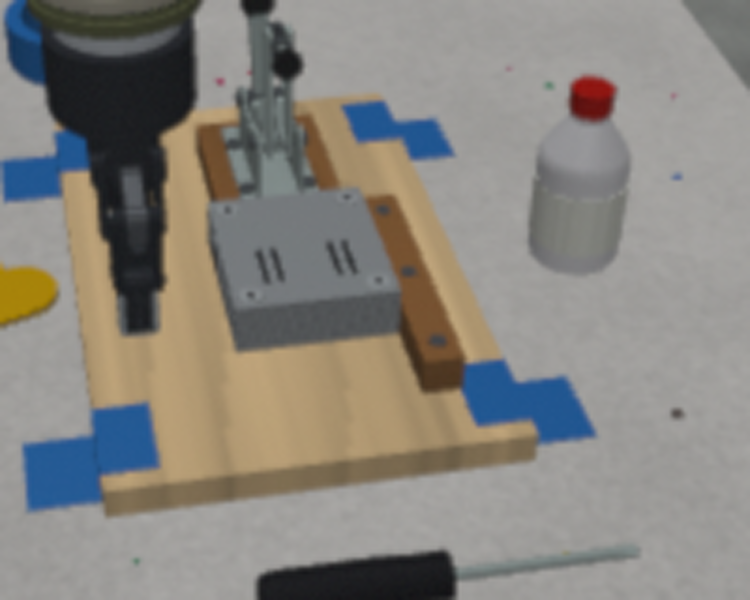

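The side crop shows the housing against the fence and tucked up to the clamp block, with the open fingers to its left at about (315, 138). One more square push follows towards the fence.

apply_moves(targets="0 0 -0.016 -0.8 0.8 0 5; 0 0 -0.016 -0.8 1.6 0 5; 0 0 -0.016 -0.8 2.4 0 5; 0 0 -0.016 -0.8 3 0 5; 0 0 -0.016 -0.8 3.4 0 5")

```text
time: 10.2
tool_pos: [538.2, -27.8, 28.2]
tcp_rot: [180.0, -0.0, 92.0]
ft_force: [-0.5, 0.2, 0.2]
finger_gap: 49.5
```

apply_moves(targets="0 0 0 0 0.2 0 5; 0 0 0 0 0.4 0 5; 0 0 0 0 0.6 0 5; 0 0 0 0 0.8 0 5; 0 0 0 0 0.8 0 5")

```text
time: 10.7
tool_pos: [541.9, -27.0, 27.7]
tcp_rot: [-179.6, -0.0, 92.1]
ft_force: [-18.0, -1.6, 15.0]
finger_gap: 49.9
```

```bash
python3 - <<'E'
from h import *
injig()
E
```

```text
t 10.7 jig x,y [-41.3 -52.7] z 27.7 rot [-179.6   -0.    92.1] F jig [-18.  -1.] 15.0 gap 49.9
```

apply_moves(targets="0 0 0 0 -1.5 0 4; 0 0 0 0 -3 -2 2; 0 0 0 0 -3 -7 0; 0 0 0 0 -3 -12 0; 0 0 0 0 -3 -17 0")

```text
time: 11.2
tool_pos: [514.6, -28.0, 200.0]
tcp_rot: [-180.0, -0.0, 92.1]
ft_force: [1.0, -0.1, 0.5]
finger_gap: -0.1
```

apply_moves(targets="0 0 0 -1 -2 -2.5 0; 0 0 0 -2 -4 -5 0; 0 0 0 -2 -5 -5 0; 0 0 0 -2 -5 -5 0; 0 0 0 -2 -5 -5 0")

```text
time: 11.7
tool_pos: [465.8, -49.6, 247.1]
tcp_rot: [-179.9, -0.0, 92.1]
ft_force: [0.1, -0.5, 0.4]
finger_gap: -0.1
```

```bash
python3 - <<'E'
from h import *
injig()
for q,z in (("housing",18),("home",18),("jig",0),("bar_pin",74),("handle_pin",74)):
    if q=="housing": im=snapshot("wrist"); cv2.imwrite("pics/w2.png",im[:,:,::-1])
    for d in place_of("wrist",q)[:1]:
        p=onz("wrist",d["at"],z);c,n=np.cos(JT),np.sin(JT);print(q,d,p.round(1),(np.array([[c,n],[-n,c]])@(p[:2]-JO)).round(1))
E
```

```text
t 11.7 jig x,y [-118.1  -72.8] z 247.1 rot [-179.9   -0.    92.1] F jig [ 0.  -0.5] 0.4 gap -0.1
housing {'at': [262.7, 297.3], 'confidence': 0.66} [596.6   3.9  18. ] [ 14.3 -23.6]
bar_pin {'at': [286.2, 359.3], 'confidence': 0.57} [594.7  70.8  74. ] [14.6 43.3]
handle_pin {'at': [285.2, 399.4], 'confidence': 0.97} [591.9 118.   74. ] [13.3 90.6]
```

View pics/w2.png

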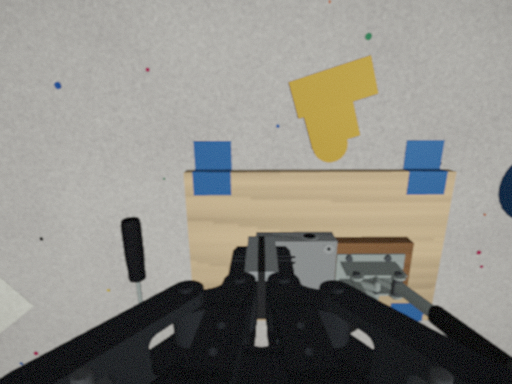

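The wrist picture shows the housing's right edge at column 337, touching the block's edge at column 338, with its near edge parallel to the board. It is home, so the handle is next.

apply_moves(targets="0 0 0 3 2.7 0 0; 0 0 0 6 5.4 0 0; 0 0 0 9 8.1 0 0; 0 0 0 12 10.8 0 0; 0 0 0 14.8 13.3 0 0")

```text
time: 12.5
tool_pos: [594.7, 104.5, 247.6]
tcp_rot: [-180.0, -0.0, 92.1]
ft_force: [0.4, 0.6, 0.1]
finger_gap: -0.2
```

```bash
python3 - <<'E'
from h import *
injig()
im=snapshot("side"); cv2.imwrite("pics/s4.png",cv2.resize(im[50:250,150:350,::-1],(600,600),interpolation=cv2.INTER_CUBIC))
c,n=np.cos(JT),np.sin(JT);M=np.array([[c,-n],[n,c]])
def pt(x,y,z): return proj("side",[*(JO+M@np.array([x,y])),z])
for a in(1.1,1.16,1.22,1.28):
    print(a,((pt(15,87+130*np.cos(a),74+130*np.sin(a))-[50,150])*3).round(), ((pt(15,87+50*np.cos(a),74+50*np.sin(a))-[50,150])*3).round())
print("tcp",(proj("side",sense()["tool_pos"])-[50,150])*3)
E
```

```text
t 12.5 jig x,y [15.7 77. ] z 247.6 rot [-180.    -0.    92.1] F jig [0.4 0.6] 0.1 gap -0.2
1.1 [202. 285.] [310. 294.]
1.16 [201. 287.] [310. 294.]
1.22 [202. 288.] [311. 295.]
1.28 [202. 290.] [311. 295.]
tcp [161.57858035 303.57625063]
```

View pics/s4.png

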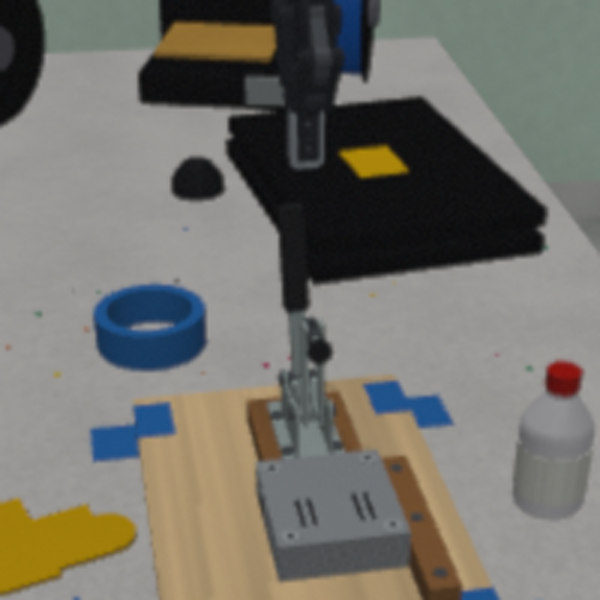

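The side crop shows the grip from (205, 291) to (310, 295), as the model predicts, with the fingertips above it on the housing side. The housing is flush. I'll go down next to the grip.

apply_moves(targets="0 0 0 -0.2 0 2 0; 0 0 0 -0.2 0 4 0; 0 0 0 -0.2 0 6 0; 0 0 0 -0.2 0 7.5 0; 0 0 0 -0.2 0 8.3 0")

```text
time: 13.05
tool_pos: [592.9, 100.7, 163.1]
tcp_rot: [-179.8, 0.0, 92.1]
ft_force: [0.4, -1.2, -0.4]
finger_gap: 0.1
```

```bash
python3 - <<'E'
from h import *
injig()
p=sense();import numpy as np
for a in (1.28,1.2,1.1,1.,.9,.8,.7,.6,.5,.4,.33,.25,.18,.12,.06,0,-.03):
    r,w=85,13; y=87+r*np.cos(a)-np.sin(a)*(7+w*np.sin(a)); z=74+r*np.sin(a)+np.cos(a)*(7+w*np.sin(a))
    print(a,round(y,1),round(z,1), "rel cm", round((y-75)/10,2), round((165-z)/10,2))
E
```

```text
t 13.05 jig x,y [13.7 73.3] z 163.1 rot [-179.8    0.    92.1] F jig [ 0.4 -1.2] -0.4 gap 0.1
1.28 92.7 161.0 rel cm 1.77 0.4
1.2 100.0 160.2 rel cm 2.5 0.48
1.1 109.0 158.2 rel cm 3.4 0.68
1.0 117.8 155.2 rel cm 4.28 0.98
0.9 126.4 151.3 rel cm 5.14 1.37
0.8 134.5 146.3 rel cm 5.95 1.87
0.7 142.1 140.5 rel cm 6.71 2.45
0.6 149.1 133.8 rel cm 7.41 3.12
0.5 155.3 126.4 rel cm 8.03 3.86
0.4 160.6 118.2 rel cm 8.56 4.68
0.33 163.8 112.2 rel cm 8.88 5.28
0.25 166.8 104.9 rel cm 9.18 6.01
0.18 169.0 98.4 rel cm 9.4 6.66
0.12 170.4 92.7 rel cm 9.54 7.23
0.06 171.4 86.9 rel cm 9.64 7.81
0 172.0 81.0 rel cm 9.7 8.4
-0.03 172.2 78.1 rel cm 9.72 8.69
```

apply_moves(targets="0 0 0 1 0.1 0.1 0; 0 0 0 1.9 0.1 0.2 0; 0 0 0 2.7 0.1 0.3 0; 0 0 0 3.6 0.1 0.5 0; 0 0 0 4.4 0.1 0.8 0")

```text
time: 13.55
tool_pos: [593.7, 145.8, 158.1]
tcp_rot: [179.9, -0.0, 92.1]
ft_force: [0.2, -0.1, 1.6]
finger_gap: 0.0
```

apply_moves(targets="0 0 0 0.9 0 0.4 0; 0 0 0 1.7 0 0.9 0; 0 0 0 2.4 0 1.5 0; 0 0 0 3.1 0 2.1 0; 0 0 0 3.7 0 2.9 0")

```text
time: 14.05
tool_pos: [591.8, 182.4, 127.8]
tcp_rot: [180.0, -0.0, 92.1]
ft_force: [0.3, -0.4, 0.8]
finger_gap: -0.0
```

```bash
python3 -c "from h import *; injig()"
```

```text
t 14.05 jig x,y [ 15.3 155. ] z 127.8 rot [180.   -0.   92.1] F jig [ 0.2 -0.4] 0.8 gap -0.0
```

apply_moves(targets="0 0 0 0.4 0 0.7 0; 0 0 0 0.8 0 1.4 0; 0 0 0 1.1 0 2 0; 0 0 0 1.3 0 2.6 0; 0 0 0 1.5 0 3.2 0")

```text
time: 14.55
tool_pos: [591.1, 196.6, 96.3]
tcp_rot: [-180.0, 0.0, 92.1]
ft_force: [-2.9, -3.5, 5.0]
finger_gap: 0.2
```

apply_moves(targets="0 0 0 0 0 0.4 0; 0 0 0 0.1 0 0.8 0; 0 0 0 0.1 0 1.2 0; 0 0 0 0.1 0 1.5 0; 0 0 0 0.1 0 1.7 0")

```text
time: 15.05
tool_pos: [591.4, 197.6, 80.6]
tcp_rot: [180.0, 0.0, 92.1]
ft_force: [-12.1, -2.4, 23.2]
finger_gap: -0.2
```

```bash
python3 -c "from h import *; injig()"
```

```text
t 15.05 jig x,y [ 15.4 170.2] z 80.6 rot [180.    0.   92.1] F jig [-12.1  -2.1] 23.2 gap -0.2
```

apply_moves(targets="0 0 0 0 0 0 0; 0 0 0 0 0 -1 0; 0 0 0 0 0 -4 0; 0 0 0 0 0 -8 0; 0 0 0 0 0 -13 0")

```text
time: 15.55
tool_pos: [589.9, 197.1, 208.4]
tcp_rot: [-179.8, 0.1, 92.1]
ft_force: [0.3, 0.3, -0.2]
finger_gap: -0.1
```

apply_moves(targets="0 0 0 2 -4 -2 0; 0 0 0 4 -8 -4 0; 0 0 0 6 -12 -4 0; 0 0 0 8 -16 -4 0; 0 0 0 9 -18 -4 0")

```text
time: 16.05
tool_pos: [405.7, 282.3, 249.8]
tcp_rot: [180.0, -0.1, 92.2]
ft_force: [1.5, 0.2, 0.2]
finger_gap: -0.2
```

```bash
python3 - <<'E'
from h import *
injig()
t=snapshot("top")[100:250,160:360,::-1]; s=snapshot("side")[110:290,170:370,::-1]
cv2.imwrite("pics/t5.png",cv2.resize(t,(800,600),interpolation=cv2.INTER_CUBIC)); cv2.imwrite("pics/s5.png",cv2.resize(s,(666,600),interpolation=cv2.INTER_CUBIC))
c,n=np.cos(JT),np.sin(JT);Mt=np.array([[c,n],[-n,c]])
for cm in("top","side"):
  for q,z in (("housing",18),("handle_grip",81),("clamp_foot",48)):
    for d in place_of(cm,q)[:1]: print(cm,q,round(d["confidence"],2),(Mt@(onz(cm,d["at"],z)[:2]-JO)).round(1))
E
```

```text
t 16.05 jig x,y [-167.4  260.8] z 249.8 rot [ 1.80e+02 -1.00e-01  9.22e+01] F jig [1.5 0.1] 0.2 gap -0.2
top housing 0.89 [ 16.1 -35.1]
top handle_grip 0.78 [  8.8 191.8]
side housing 0.93 [  8.2 -43.5]
side handle_grip 0.69 [ 15.7 179.2]
side clamp_foot 0.44 [ 15.2 -40.7]
```

View pics/s5.png

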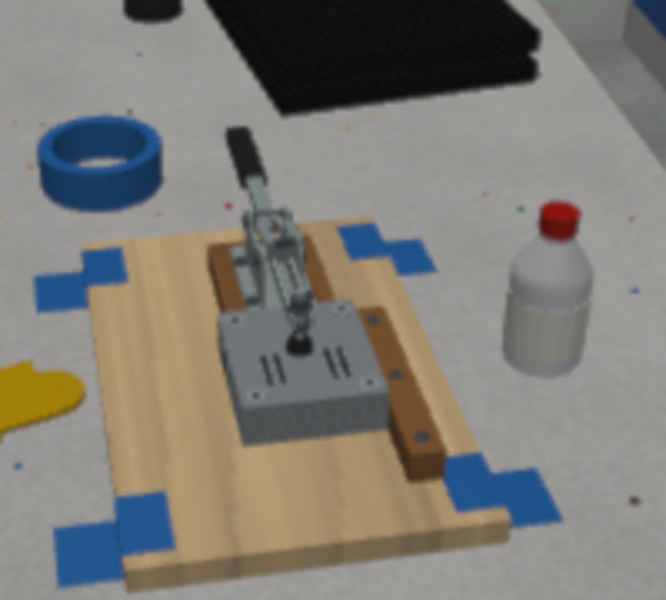

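View pics/t5.png

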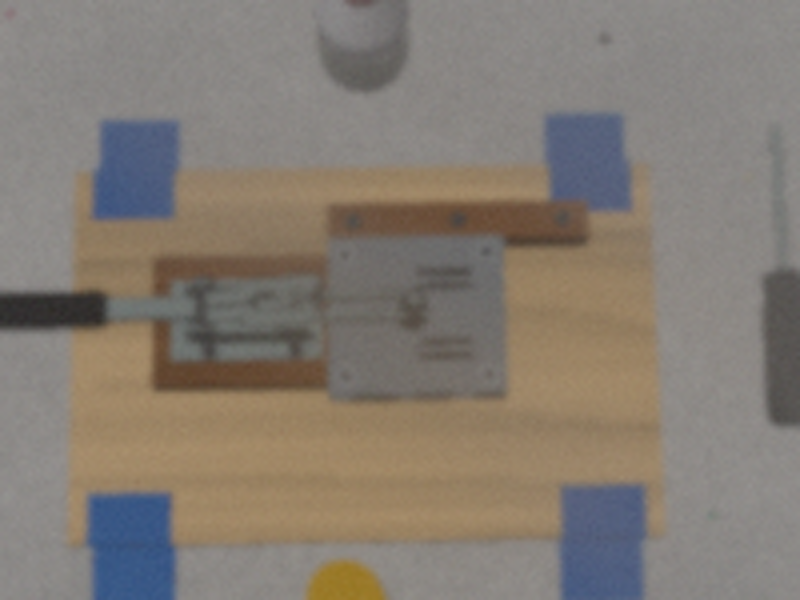

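Both crops show the handle lying along +y, the foot on the housing at (345, 298) in s5, and the housing flush with fence and block. I'll check the handle's level numerically, then hand in if it fits.

```bash
python3 - <<'E'
from h import *
c,n=np.cos(JT),np.sin(JT);M=np.array([[c,-n],[n,c]])
for a in(0,.12,.33):
    for r in(50,130): print(a,r,((proj("side",[*(JO+M@np.array([15,87+r*np.cos(a)])),74+r*np.sin(a)])-[110,170])*3.333).round())
# housing corners in t5 (col,row), top face z=48
P=np.array([M.T@(onz("top",(100+y/4,160+x/4),48)[:2]-JO) for x,y in((328,237),(504,236),(507,396),(329,399))]);print(P.round(1),P.mean(0))
hand_in()
E
```

```text
0 50 [182. 253.]
0 130 [130. 236.]
0.12 50 [175. 254.]
0.12 130 [112. 236.]
0.33 50 [164. 254.]
0.33 130 [ 83. 237.]
[[ 58.8  20.1]
 [ 58.6 -79.6]
 [-32.9 -79.3]
 [-33.7  19.7]] [ 12.70611017 -29.75359073]
the job is handed in; nothing more can be done
```

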